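Bin the empty tea tin in the counter-top pedal bin

ROBOT

A 6-joint arm with a two-finger parallel gripper is mounted at the origin on the work surface. World frame = base frame: x ahead of the robot, y to its left, z up, the work surface at z = 0. Lengths are in m, angles in rad, forces in N, time in s.
With the tool pointing down it reaches from about 0.35 to 0.85 m from the base axis. Payload 8.1 kg.
Tool frame: the origin (TCP) lies at the very end of the fingers, on their centre line; the grasp point (between the pads) lies 19 mm behind it; y points along the fingers, z is the direction in which the jaws open and shut, and the axes are right-handed (so a half turn about y gives the same grasp; the last joint's range is limited). The gripper opens to 93 mm and grips with 3 to 60 N. Pads are 15 mm wide; open, the fingers measure 128 mm over their backs; the gripper's body (75 mm by 188 mm) begins 65 mm behind the grasp point.
Start: joints at [1.126, 0.13, 1.488, -0, 1.523, -0.085], TCP at [0.211, 0.562, 0.219] pointing down, gripper open.
Joint ranges: [-2.96, 2.96], [-0.89, 2.26], [0.02, 2.5], [-1.34, 4.48], [0, 2.73], [-2.66, 2.66]. Speed limits (rad/s): [2.39, 2.39, 2.79, 3.14, 3.14, 3.14].

INTERFACE

Orientations are given as a rotation vector (axis times angle).
In Python, from rig import sensors, cams, job gives the robot as it stands.
- The arm moves only by the shell command python3 -m jog 'ROWS' [OPENING] [FORCE]. ROWS is a JSON object of lists of equal length, an entry for each row: "xyz": the shift along the tool's x, y, z scaled (see below), a list of three; "rotation": the turn, a rotation vector about the tool's x, y, z scaled (see below), a list of three. In form: {"xyz": [[x, y, z], ...], "rotation": [[rx, ry, rz], ...]}. A call has 1 to 12 rows; each row shifts and turns the commanded pose from where the row before left it, along the tool's axes as they then stand; what a row does not reach is not made up. The controller multiplies each number of a shift by 0.6 m and each number of a turn by 5 degrees. A row lasts 1/8 s, in which the tool goes at most 62.5 mm and 10.7 degrees, less where a joint would pass 70% of its speed; a pose out of reach is approached as far as the arm can. A call with a number of a shift or a turn outside -1 to 1 is refused whole. A call with a gripper value outside its range is refused whole. OPENING is the finger opening in mm, from 0 to 93, set as the call begins (- or left out, the last holds). The fingers move at their own pace and stop on an object; FORCE is the grip in N (left out, the last holds). Time passes only in rows, so rows that do not move let the fingers close. It gives the time, the measured TCP pose, the force and the opening at its end, in the units of the state.
- sensors.read_state(): the state, without advancing time (a new reading comes with each control period).
- cams.capture(name): name is "scene" or "side" or "wrist"; returns a dict with "image" (480x640x3 uint8, blue, green, red), "vfov" (degrees; the focal length in pixels is half the picture's height over the tangent of half this angle, whatever the lens; pixels are square), "cx", "cy" (the principal point, pixels), "view" (4x4, takes a point from world to camera coordinates); the wrist camera has in their place "tool_from_camera" (4x4, takes a point from camera to tool coordinates, whose origin is the TCP and whose axes are the tool frame's). Camera axes: x right, y down, z forward; pixel columns grow to the right and rows downward; lengths in m; the calibration is good to about 2 mm. A picture is of the moment at which its call begins: read the wrist's pose just before it. There is no depth.
- job.close_job(): hands the job in, once; it reports no verdict.
Trained networks look in the newest picture that a camera, given by its name, has taken for a name from the list of things; names that differ only in an ending like _2 or _b are one class to them, and where a whole thing is asked for, a point or a joint stands for the part that bears it (a point fixed in the world has none). Each returns a list of dicts, best first, with "confidence" (0 to 1); they miss things now and then, are a little off and sometimes report something else, mostly with a low value. They report only what shows in the picture. A call takes as long as a camera call. They do not tell look-alikes from the thing itself.
- cams.recognise(camera, label): "bbox" ([left, top, width, height] in pixels, round what is visible of it).
- cams.masks_of(camera, label): "mask" (480x640 bool, what is visible of it) and "bbox" ([left, top, width, height] in pixels, round what is visible of it).
- cams.pinpoint(camera, label): "at" ([column, row] in pixels: a listed point, or the origin of a listed thing).
The state is a dict: "clock": time; "qpos": joint angles; "dq": joint speeds; "joint_torque": joint torques, N m; "tool_pos": TCP position; "tool_rot": TCP orientation; "ft_force": force on the tool from outside, world axes, zero at the start; "wrist_torque": the same for the moment, N m; "width": finger opening in m.
Only numpy, scipy, OpenCV 4.12 (cv2) and the standard library are available. Lean on these libraries where they do the work, as an engineer would, in place of code of your own. Each camera call takes 0.05 s, during which the arm holds its last target.

TASK

One of the two matching tea tins is empty and the other is full, and you can only tell by their weight. Press the bin's pedal with the gripper, without forcing it, right down until it comes up against its stop, so that the lid swings past upright and stays open by itself when you let the pedal go; then put the empty tin in the bin and push the lid shut. Leave the full tin standing where it is (put it back on its spot if you lift it) and do not disturb the other things on the shelf.

Things in the scene. Friction and masses are not known exactly. Their poses are not given: they have to be found in the camera images.
- pedal_bin: Round brushed-steel counter-top pedal bin, fixed, 150 mm in diameter; origin at the centre of its underside, on the shelf. Its x axis points from the pedal at the front (-x) through the middle to the black link housing and lid hinge at the back (the housing reaches 95 mm behind the middle); z up. The pedal's link lifts the lid one way only.
- bin_mouth (a point): Centre of the bin's round mouth, in the plane of its rim, 166 mm above the shelf; the mouth is 143 mm wide inside, the inner floor 158 mm below. Axes as the bin's.
- pedal_tread (a point): Middle of the top face of the pedal's tread, a steel plate 46 mm (bin x) by 60 mm (bin y), 5 mm thick, with rubber strips, low at the bin's front. At rest this point is 108 mm in front of the bin's middle and 42 mm above the shelf; the tread spans 85 to 131 mm in front of the middle, the bin's wall is at 75 mm, so the gripper's body needs a lean away from the bin.
- pedal_hinge (a point): Pedal hinge (axis along the bin's y), inside the foot, 88 mm behind the tread's middle. The tread goes down roughly 25 mm to a solid stop, to be felt, and springs back up. Pressed at 30 mm/s it resists with up to about 13 N, faster with more; over 90 N spoils it. Only in the last 2 mm of travel does the lid pass its balance and fall open; short of that it falls shut again.
- bin_lid (a joint): Opening angle of the bin's lid (rad): 0 shut, about 1.5 at balance (nearly upright), 1.8 fully open, leaning back on its stop, where it stays. Let go below about 1.5 it falls shut by itself, within a second. The lid is a shallow steel dome 156 mm wide, 15 mm thick at the middle, 0.09 kg.
- lid_hinge (a point): Middle of the lid's hinge axis (along the bin's y), at the back of the bin, 86 mm behind its middle and 171 mm above the shelf. Axes as the bin's.
- lid_front (a point): Point of the lid's edge farthest from its hinge (163 mm from it). Shut, it lies over the pedal, 169 mm above the shelf; fully open it is the top of the lid, about 330 mm above the shelf and 121 mm behind the bin's middle. The open lid is pushed shut from behind (the side away from the mouth) towards the pedal side; under 1 N will do.
- tin_1_mid (a point): Middle of the first tea tin, half-way up (50 mm above its underside): a plain aluminium cylinder 62 mm in diameter, 100 mm tall, z up, slip lid firmly on. Either this tin or the second is empty (about 0.08 kg) and the other full (about 0.38 kg: a vacuum-packed brick of tea is shut inside, not fast to the walls); they look the same, and it differs from start to start which is full.
- tin_2_mid (a point): Middle of the second tea tin, half-way up, of the same look and size as the first.
- bowl: Bystander: green ceramic bowl, 150 mm wide, 60 mm tall; origin under its centre.
- dish: Bystander: glass dish, 104 mm wide, 30 mm tall; origin under its centre.
- jar: Bystander: empty glass jar with a silicone lid stretched over it, 80 mm wide, 113 mm tall; origin under its centre.
- tongs: Bystander: steel tongs lying flat, 175 mm long, 15 mm tall; origin on the shelf under their middle, x along them.
- coffee_pot: Bystander: small brass coffee pot, 84 mm wide, 75 mm tall, with a long handle along its x reaching 150 mm from the middle at up to 95 mm height; origin under the pot's centre.
- tea_glass: Bystander: tea glass, 62 mm wide, 88 mm tall; origin under its centre.
There are look-alikes about, which are no part of the job. Leave any purple or turquoise look-alike of the part that bears tin_1_mid alone.

How it is judged:
By the outcome, as a careful person would: the job done as asked, in the order asked, and still so for the second after the job is handed in, with the robot touching nothing.
It also fails if it takes over 72 s, if anything falls off the work surface, if the arm or the gripper's body presses on something with over 40 N, if the wrist force passes 120 N, or if a joint passes its speed limit or range.

## Working session

There is one attempt and no reset: what is moved stays moved. The work goes in short steps, Python scripts to look and compute and a shell command to move; the robot and the scene stay as the last step left them, time stands still between calls to the robot, and variables do not carry over. Pictures are saved under pics/ and viewed, and the job is handed in when it is done.

```bash
ls; mkdir -p pics; python3 - <<'E'
from rig import sensors,cams
import cv2
s=sensors.read_state(); print(s)
for n in ("scene","side","wrist"):
    c=cams.capture(n); cv2.imwrite(f"pics/{n}0.png",c["image"]); print(n,c["vfov"],c["cx"],c["cy"],c.get("view"),c.get("tool_from_camera"))
E
```

```text
pics
{'clock': 0.0, 'qpos': array([ 1.12560239e+00,  1.31126868e-01,  1.48926530e+00, -6.61324288e-06,
        1.52298812e+00, -8.53806887e-02]), 'dq': array([-5.35842773e-05, -5.80634361e-04,  4.16657268e-04,  4.16709479e-04,
        5.82679405e-04, -4.99895051e-05]), 'joint_torque': array([ 3.57257755e-03, -5.59840536e+01, -4.91768789e+01,  7.73963076e-02,
        3.53456615e-02, -1.52497364e-04]), 'tool_pos': array([0.21098892, 0.56108283, 0.2176156 ]), 'tool_rot': array([-1.55402697,  0.28275237, -0.28202276]), 'ft_force': array([-0.10321557, -0.34462184,  0.33532923]), 'wrist_torque': array([-0.0478656 , -0.05952031,  0.05005414]), 'width': 0.0930691957300215}
scene 50.93828621770213 316.73627323040745 242.1665326941478 [[ 0.55347098  0.83285891 -0.00398712 -0.26171198]
 [ 0.68742706 -0.45951752 -0.5623946  -0.34864204]
 [-0.47022751  0.30852824 -0.82685937  1.444934  ]
 [ 0.          0.          0.          1.        ]] None
side 52.873975803026674 326.85252127367414 240.0390598731646 [[ 0.68091144 -0.73212796 -0.01866161 -0.40688961]
 [-0.40870935 -0.35872673 -0.83920903  0.32664963]
 [ 0.60771398  0.57905421 -0.54348868  0.83346115]
 [ 0.          0.          0.          1.        ]] None
wrist 66.51012422982654 316.9293585535924 239.6283334882646 None [[ 1.19026142e-04  9.61409695e-01  2.75120671e-01 -7.70126287e-02]
 [-9.59981839e-04 -2.75120437e-01  9.61409290e-01 -1.65896605e-01]
 [ 9.99999532e-01 -3.78543686e-04  8.90189323e-04 -7.97856462e-04]
 [ 0.00000000e+00  0.00000000e+00  0.00000000e+00  1.00000000e+00]]
```

View pics/scene0.png

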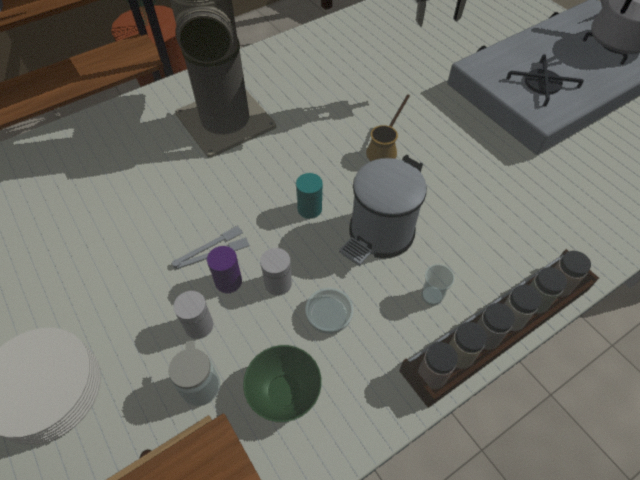

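View pics/side0.png

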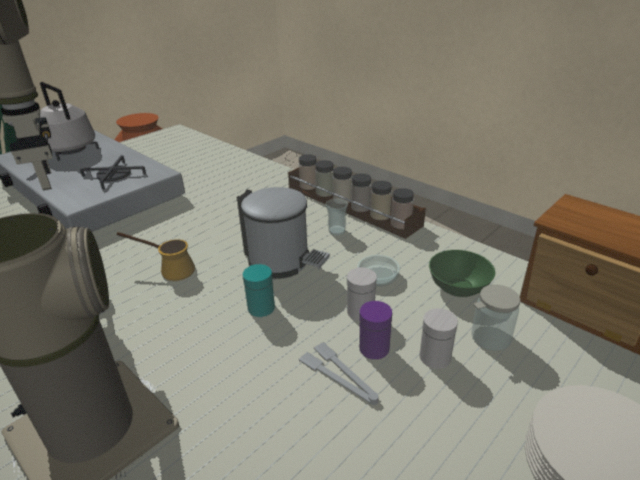

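View pics/wrist0.png

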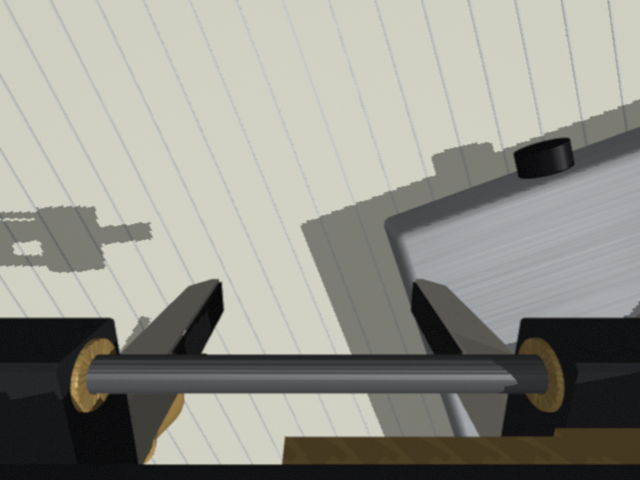

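The scene view has two plain aluminium tins, at (193,315) and (276,272). The side view has them at about (438,338) and (362,295). The purple tin (scene 225,270) and turquoise tin (310,195) are the look-alikes. The bin is at (387,205), with its pedal at (357,249).

```bash
cat > h.py <<'E'
import numpy as np, cv2
from scipy.spatial.transform import Rotation as R
from rig import sensors,cams
def K(c):
    f=240/np.tan(np.radians(c["vfov"]/2)); return f
def proj(c,p):
    q=c["view"]@np.append(p,1); return np.array([c["cx"],c["cy"]])+K(c)*q[:2]/q[2]
def ray(c,uv):
    V=c["view"]; d=V[:3,:3].T@np.array([(uv[0]-c["cx"])/K(c),(uv[1]-c["cy"])/K(c),1]); return -V[:3,:3].T@V[:3,3],d/np.linalg.norm(d)
def atz(c,uv,z):
    o,d=ray(c,uv); return o+d*(z-o[2])/d[2]
def tri(c1,a,c2,b):
    o,d=ray(c1,a);p,e=ray(c2,b)
    s=np.linalg.lstsq(np.c_[d,-e],p-o,rcond=None)[0]
    A=o+d*s[0];B=p+e*s[1]; return (A+B)/2,np.linalg.norm(A-B)
E
python3 - <<'E'
from h import *
np.set_printoptions(precision=3,suppress=True)
cs={}; 
for n in ("scene","side"):
    cs[n]=cams.capture(n)
hts=dict(pedal_bin=0,bin_mouth=.166,pedal_tread=.042,lid_hinge=.171,lid_front=.169,tin_1_mid=.05,bowl=0,dish=0,jar=0,tongs=0,coffee_pot=0,tea_glass=0)
for k,z in hts.items():
  for n in cs:
    for r in cams.pinpoint(n,k)[:5]:
        if r["confidence"]>.2: print(k,n,np.array(r["at"]),round(r["confidence"],2),atz(cs[n],r["at"],z))
E
```

```text
pedal_bin scene [412.4 162.3] 0.69 [0.423 0.341 0.   ]
pedal_bin scene [381.  230.2] 0.56 [0.554 0.134 0.   ]
pedal_bin side [277.6 262.2] 0.71 [0.548 0.127 0.   ]
bin_mouth scene [387.7 184.1] 0.62 [0.55  0.134 0.166]
bin_mouth side [273.8 203.3] 0.78 [0.558 0.133 0.166]
pedal_tread scene [201.4 390.8] 0.59 [ 0.684 -0.405  0.042]
pedal_tread scene [357.6 245.3] 0.58 [0.58  0.041 0.042]
pedal_tread side [380.1 274.2] 0.75 [ 0.636 -0.134  0.042]
pedal_tread side [315. 255.] 0.56 [0.593 0.034 0.042]
lid_hinge scene [382.1 153. ] 0.65 [0.473 0.177 0.171]
lid_hinge scene [378.1 231.7] 0.38 [0.641 0.037 0.171]
lid_hinge side [246.8 193.3] 0.6 [0.542 0.215 0.171]
lid_hinge side [272.  201.1] 0.39 [0.556 0.137 0.171]
lid_front scene [365.4 205.3] 0.65 [0.572 0.057 0.169]
lid_front side [303.9 204.5] 0.79 [0.597 0.07  0.169]
tin_1_mid scene [275.5 273.3] 0.71 [ 0.543 -0.155  0.05 ]
tin_1_mid scene [222.6 267.3] 0.55 [ 0.466 -0.244  0.05 ]
tin_1_mid side [256.2 292.9] 0.8 [0.394 0.021 0.05 ]
tin_1_mid side [360.6 292.3] 0.77 [ 0.548 -0.148  0.05 ]
tin_1_mid side [373.5 330.3] 0.56 [ 0.473 -0.
[... 173 characters left out ...]
h scene [328.7 314.9] 0.59 [ 0.671 -0.1    0.   ]
dish side [381.  274.9] 0.91 [ 0.681 -0.104  0.   ]
jar scene [202.  389.1] 0.71 [ 0.665 -0.403  0.   ]
jar scene [276.9 270.8] 0.49 [ 0.512 -0.136  0.   ]
jar side [488.7 337.2] 0.58 [ 0.659 -0.402  0.   ]
tongs scene [203.7 253.2] 0.56 [ 0.374 -0.255  0.   ]
coffee_pot scene [380.7 155.4] 0.96 [0.356 0.286 0.   ]
coffee_pot scene [391.1 184.7] 0.75 [0.454 0.244 0.   ]
coffee_pot scene [380.1 231.2] 0.61 [0.555 0.13  0.   ]
coffee_pot side [180.4 270. ] 0.72 [0.362 0.287 0.   ]
coffee_pot side [488.  335.3] 0.47 [ 0.663 -0.398  0.   ]
tea_glass scene [429.1 295.7] 0.61 [0.756 0.113 0.   ]
tea_glass side [339.  232.5] 0.66 [0.76  0.104 0.   ]
```

```bash
cat > fit.py <<'E'
from h import *
from scipy.optimize import minimize
def hull(c,x,y,r,h,z0=0):
    t=np.linspace(0,2*np.pi,40)
    P=[proj(c,(x+r*np.cos(a),y+r*np.sin(a),z)) for a in t for z in (z0,z0+h)]
    return cv2.convexHull(np.array(P,np.float32))[:,0]
def bb(pts): return np.r_[pts.min(0),pts.max(0)]
def fitcyl(obs,x,y,r,h):
    # obs: list of (c,bbox l t w h)
    def f(p):
        return sum(np.sum(np.abs(bb(hull(c,p[0],p[1],r,h))-np.array([b[0],b[1],b[0]+b[2],b[1]+b[3]]))**1.3) for c,b in obs)
    m=minimize(f,[x,y],method="Nelder-Mead",options=dict(xatol=1e-4,initial_simplex=[[x,y],[x+.01,y],[x,y+.01]])); return m.x,m.fun
E
python3 - <<'E'
from fit import *
np.set_printoptions(precision=3,suppress=True)
cs={n:cams.capture(n) for n in ("scene","side")}
for n in cs:
    for l in ("tin_1_mid","pedal_bin","bin_lid","pedal_tread"):
        for m in cams.masks_of(n,l):
            if m["confidence"]>.2:
                b=m["bbox"];print(n,l,np.round(b,0),round(m["confidence"],2),m["mask"].sum(), cs[n]["image"][m["mask"]].mean(0))
ims=[]
# tins by hand threshold crops
a=cv2.resize(cs["scene"]["image"][140:270,330:450],None,fx=5,fy=5)[:600]
b=cv2.resize(cs["side"]["image"][180:290,225:345],None,fx=5,fy=5)
cv2.imwrite("pics/binscene.png",a);cv2.imwrite("pics/binside.png",b)
a=cv2.resize(cs["scene"]["image"][230:350,160:310],None,fx=5,fy=5);cv2.imwrite("pics/tinscene.png",a)
b=cv2.resize(cs["side"]["image"][255:375,335:475],None,fx=5,fy=5);cv2.imwrite("pics/tinside.png",b)
E
```

```text
scene tin_1_mid [294. 173.  30.  44.] 0.88 1053 [76.939 79.399 47.622]
scene tin_1_mid [207. 242.  34.  48.] 0.58 1208 [76.845 49.902 64.693]
scene tin_1_mid [258. 250.  37.  48.] 0.57 1177 [105.042 105.378 105.376]
scene pedal_bin [340. 154.  86. 111.] 0.81 6689 [88.434 87.354 84.364]
scene bin_lid [353. 159.  73.  56.] 0.96 3258 [115.859 113.34  109.41 ]
scene pedal_tread [340. 233.  32.  32.] 0.87 571 [69.718 69.715 67.384]
side tin_1_mid [359. 302.  33.  58.] 0.98 1743 [93.491 60.001 80.215]
side tin_1_mid [240. 267.  37.  52.] 0.58 1436 [94.476 98.646 52.414]
side pedal_bin [236. 190.  95.  88.] 0.72 5770 [100.366 100.595  97.303]
side bin_lid [240. 186.  65.  33.] 0.74 1711 [136.304 134.998 131.198]
side pedal_tread [301. 248.  27.  23.] 0.75 307 [81.596 82.143 79.84 ]
```

View pics/binscene.png

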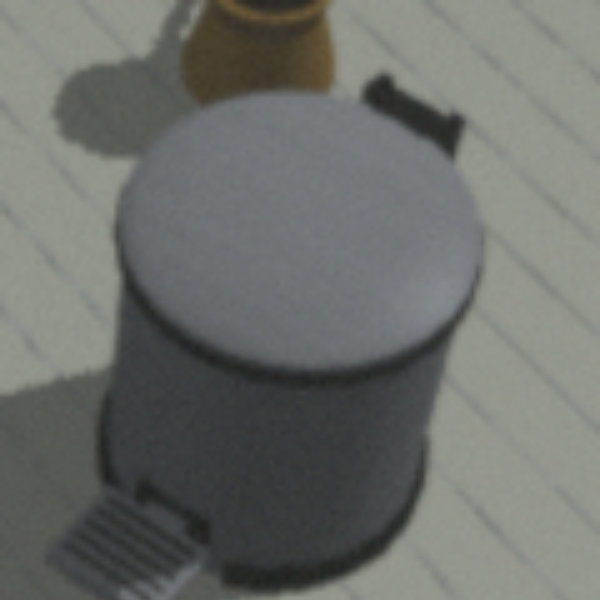

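View pics/binside.png

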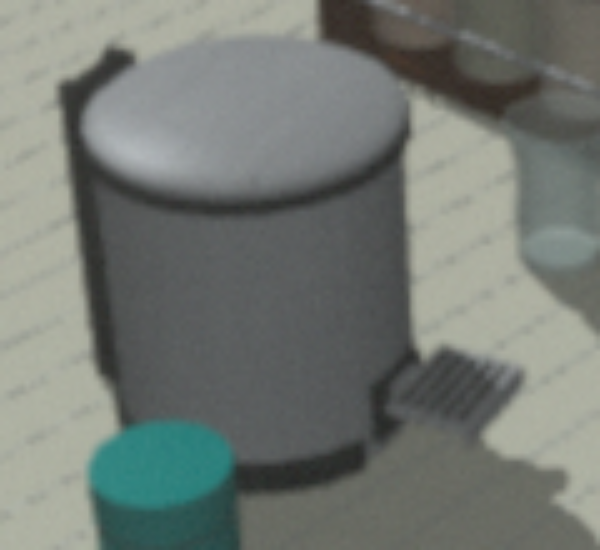

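View pics/tinscene.png

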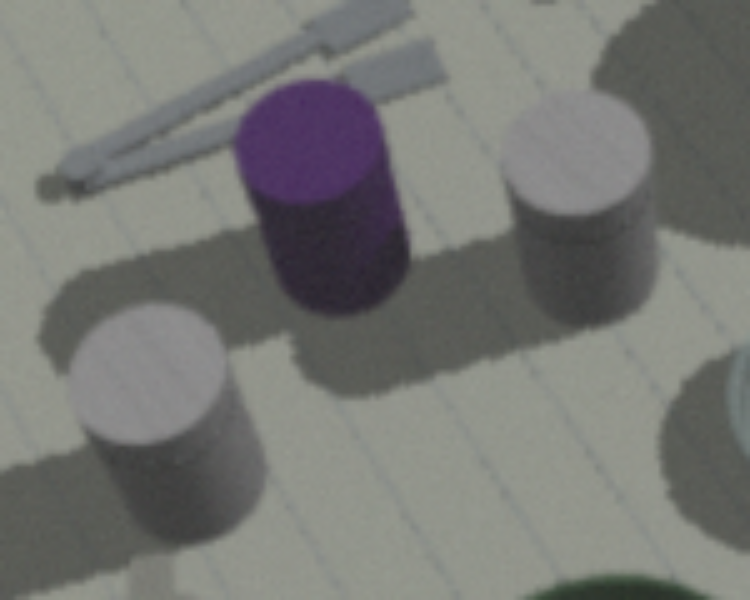

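View pics/tinside.png

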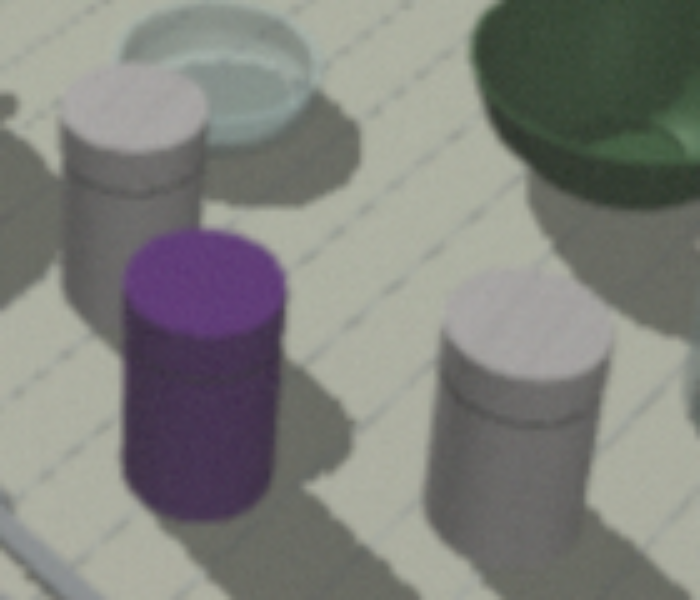

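```bash
python3 - <<'E'
from fit import *
np.set_printoptions(precision=4,suppress=True)
cs={n:cams.capture(n) for n in ("scene","side")}
S,D=cs["scene"],cs["side"]
A=fitcyl([(S,(260.4,248,31.2,47.4))],.545,-.152,.031,.1);print("A scene",A)
def f(p):
    h=bb(hull(D,p[0],p[1],.031,.1)); return np.sum(np.abs(h[:3]-[347,267.6,376.8])**2)
print("A side",minimize(f,A[0],method="Nelder-Mead",options=dict(initial_simplex=[A[0],A[0]+[.01,0],A[0]+[0,.01]])).x)
B0=atz(S,(193,315),.05)[:2]
print("B scene",fitcyl([(S,(173.6,290.6,39.4,48.4))],*B0,.031,.1))
print("B side",fitcyl([(D,(420,308.6,37.4,58.8))],*B0,.031,.1))
# lid disc
for c,b in ((S,(353.2,158,427,216.6)),(D,(241.4,187.4,307,223))):
    def g(p):
        P=np.r_[hull(c,p[0],p[1],.078,.004,.165),hull(c,p[0],p[1],.04,.002,.18)]; return np.sum((bb(P)-b)**2)
    m=minimize(g,[.552,.133],method="Nelder-Mead",options=dict(initial_simplex=[[.552,.133],[.562,.133],[.552,.143]]));print("lid",m.x,m.fun)
print(atz(S,(355.6,249.6),.042),atz(D,(316.4,258.4),.042),tri(S,(355.6,249.6),D,(316.4,258.4)))
# shadow yaw: overlay
def over(cx,cy,yaw,tag):
    ex=np.array([np.cos(yaw),np.sin(yaw),0]);ey=np.array([-np.sin(yaw),np.cos(yaw),0]);o=np.array([cx,cy,0])
    for n,c in cs.items():
        im=cv2.resize(c["image"],None,fx=4,fy=4)
        def pl(pts,col):
            q=np.array([proj(c,o+ex*a+ey*b+[0,0,z]) for a,b,z in pts]); q=(q*4+1.5).round().astype(int)
            cv2.polylines(im,[q],True,col,1)
        t=np.linspace(0,2*np.pi,60)
        pl([(.078*np.cos(a),.078*np.sin(a),.169) for a in t],(0,255,0))
        pl([(.075*np.cos(a),.075*np.sin(a),0) for a in t],(0,255,0))
        pl([(-.085,-.03,.042),(-.085,.03,.042),(-.131,.03,.042),(-.131,-.03,.042)],(0,0,255))
        pl([(.095,-.03,.171),(.095,.03,.171),(.075,.03,.171),(.075,-.03,.171)],(255,0,0))
        p=proj(c,o+[0,0,.1])*4; x,y=int(p[0])-300,int(p[1])-280
        cv2.imwrite(f"pics/ov_{n}_{tag}.png",im[max(y,0):y+600,x:x+600])
        for nm,x0,y0 in (("A",*A[0]),):
            pass
over(.553,.133,np.radians(110),"a")
E
```

```text
A scene (array([ 0.5425, -0.1513]), np.float64(0.5446084266295121))
A side [ 0.5427 -0.1549]
B scene (array([ 0.5367, -0.3471]), np.float64(0.5779454525383492))
B side (array([ 0.5402, -0.3481]), np.float64(2.397674236493966))
lid [0.558  0.1335] 2.486788840126247
lid [0.5538 0.1261] 3.3365397047065044
[0.5865 0.0306 0.042 ] [0.5844 0.0215 0.042 ] (array([0.5873, 0.0281, 0.0398]), np.float64(0.00664048891733302))
```

View pics/ov_scene_a.png

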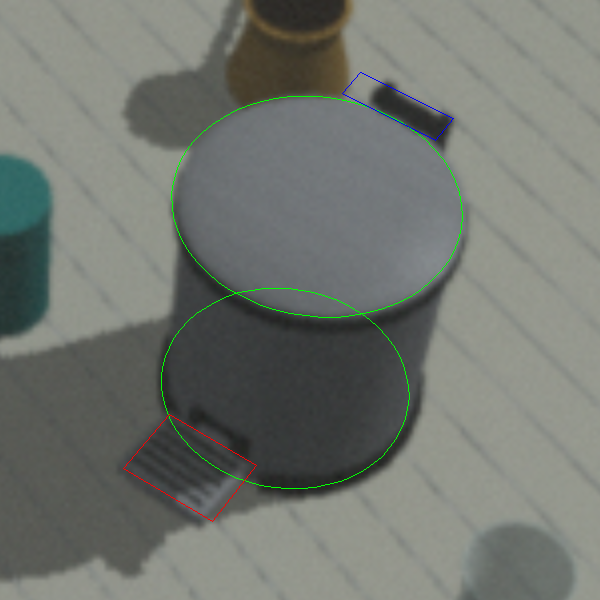

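View pics/ov_side_a.png

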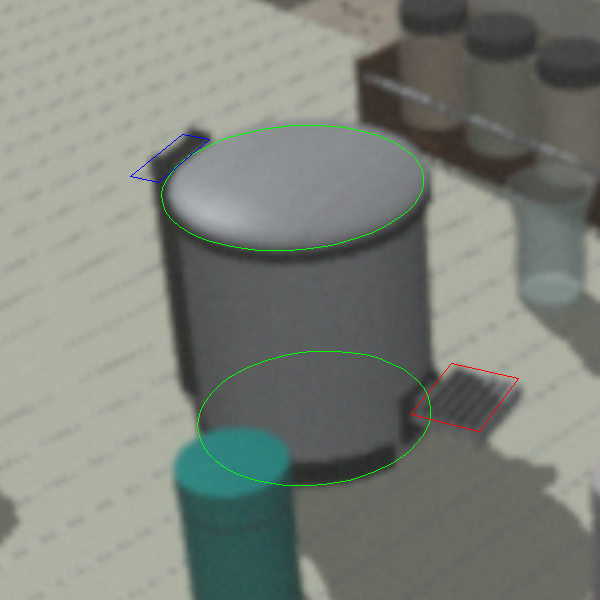

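```bash
cat > ov.py <<'E'
from fit import *
def over(cs,cx,cy,yaw,tag,A=None,B=None):
    ex=np.array([np.cos(yaw),np.sin(yaw),0]);ey=np.array([-np.sin(yaw),np.cos(yaw),0]);o=np.array([cx,cy,0])
    out=[]
    for n,c in cs.items():
        im=cv2.resize(c["image"],None,fx=4,fy=4)
        def pl(pts,col):
            q=np.array([proj(c,o+ex*a+ey*b+[0,0,z]) for a,b,z in pts]); q=(q*4+1.5).round().astype(int)
            cv2.polylines(im,[q],True,col,1)
        t=np.linspace(0,2*np.pi,60)
        pl([(.078*np.cos(a),.078*np.sin(a),.169) for a in t],(0,255,0))
        pl([(.075*np.cos(a),.075*np.sin(a),0) for a in t],(0,255,0))
        pl([(-.085,-.03,.042),(-.085,.03,.042),(-.131,.03,.042),(-.131,-.03,.042)],(0,0,255))
        pl([(.095,-.025,.171),(.095,.025,.171),(.075,.025,.171),(.075,-.025,.171)],(255,0,0))
        p=proj(c,o+[0,0,.08])*4; x,y=int(p[0])-200,int(p[1])-260
        out.append(im[y:y+520,x:x+400])
    cv2.imwrite(f"pics/ov_{tag}.png",np.hstack(out))
E
python3 - <<'E'
from ov import *
cs={n:cams.capture(n) for n in ("scene","side")}
over(cs,.557,.1295,np.radians(106.5),"b")
E
```

```text
(no output)
```

View pics/ov_b.png

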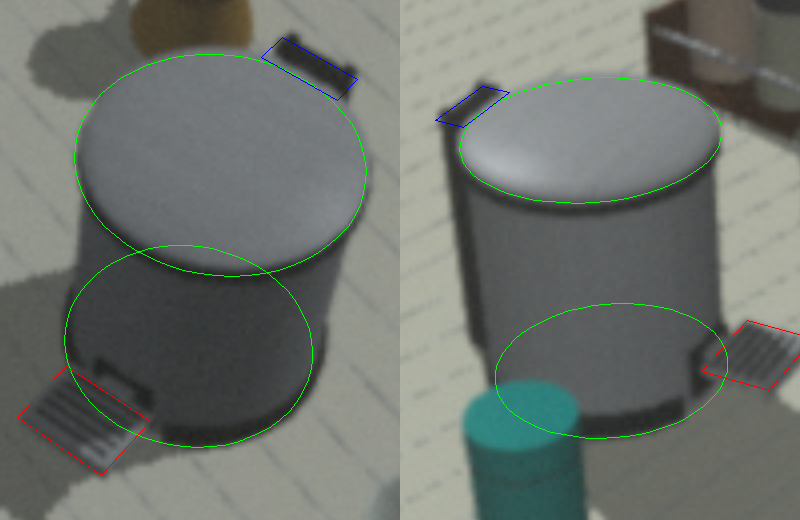

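```bash
cat > plan.py <<'E'
import numpy as np
from scipy.spatial.transform import Rotation as R
from rig import sensors
O=np.array([.557,.1295,0]);Y=np.radians(106.5)
EX=np.array([np.cos(Y),np.sin(Y),0]);EY=np.array([-np.sin(Y),np.cos(Y),0])
np.set_printoptions(precision=4,suppress=True)
def frame(a,z):
    a=a/np.linalg.norm(a); z=z-a*(a@z); z/=np.linalg.norm(z); return R.from_matrix(np.c_[np.cross(a,z),a,z])
def st(): 
    s=sensors.read_state(); return s,R.from_rotvec(s["tool_rot"])
def show():
    s,r=st();print("t",round(s["clock"],2),"p",s["tool_pos"],"F",s["ft_force"].round(2),"w",round(s["width"],4),"q",s["qpos"]);print(r.as_matrix());return s,r
def to(pos,rot,n=None,p0=None,r0=None):
    """per-row values for n rows moving straight with constant twist in the tool frame: translate first in start frame"""
    s,r=st()
    if p0 is None:p0=s["tool_pos"]
    if r0 is None:r0=r
    d=r0.inv().apply(np.asarray(pos)-p0)/.6
    w=(r0.inv()*rot).as_rotvec()/np.radians(5)
    print("shift start-frame units",d,"dist",np.linalg.norm(d)*.6,"| shift end-frame",rot.inv().apply(np.asarray(pos)-p0)/.6,"| rot units",w)
E
python3 - <<'E'
from plan import *
s,r=show()
th=np.radians(30); a=np.array([0,0,-1])*np.cos(th)+EX*np.sin(th)
T=frame(a,EY); T2=frame(a,-EY)
print(T.as_matrix())
tread=O-.108*EX+[0,0,.042]
print(tread)
to(tread+[0,0,.0]-a*.09,T);to(tread-a*.09,T2)
E
```

```text
t 2.15 p [0.2112 0.5616 0.2186] F [-0.97  0.33  0.25] w 0.0926 q [ 1.1256  0.1304  1.4882  0.      1.523  -0.0854]
[[ 0.936  -0.      0.3521]
 [-0.3521 -0.      0.936 ]
 [-0.     -1.     -0.0001]]
[[-0.246  -0.142  -0.9588]
 [ 0.8304  0.4794 -0.284 ]
 [ 0.5    -0.866  -0.    ]]
[0.5877 0.0259 0.042 ]
shift start-frame units [ 0.9468  0.1645 -0.6745] dist 0.7044416448506796 | shift end-frame [-1.0428 -0.4121 -0.3481] | rot units [  6.6254 -24.7261  -3.2959]
shift start-frame units [ 0.9468  0.1645 -0.6745] dist 0.7044416448506796 | shift end-frame [ 1.0428 -0.4121  0.3481] | rot units [ 2.7679 10.3274  5.5641]
```

```bash
python3 - <<'E'
from plan import *
s,r=show()
th=np.radians(30); a=np.array([0,0,-1])*np.cos(th)+EX*np.sin(th)
T=frame(a,-EY)
tread=O-.108*EX+[0,0,.042]
W=tread-a*.22; print(W)
to(W,T)
E
python3 -m jog '{"xyz":[[0,-0.1,0],[0,-0.1,0]],"rotation":[[0,0,0],[0,0,0]]}' 0 20
```

```text
t 2.15 p [0.2112 0.5616 0.2186] F [-0.97  0.33  0.25] w 0.0926 q [ 1.1256  0.1304  1.4882  0.      1.523  -0.0854]
[[ 0.936  -0.      0.3521]
 [-0.3521 -0.      0.936 ]
 [-0.     -1.     -0.0001]]
[ 0.6189 -0.0795  0.2325]
shift start-frame units [ 1.0122 -0.0231 -0.7609] dist 0.7598891781538213 | shift end-frame [ 1.0428 -0.6288  0.3481] | rot units [ 2.7679 10.3274  5.5641]
clock: 2.4
tool_pos: [0.2109, 0.5609, 0.3391]
tool_rot: [-1.555, 0.283, -0.282]
ft_force: [1.0, 0.2, 0.1]
width: 0.0773
```

```bash
python3 -m jog '{"xyz":[[0.078,0,-0.059],[0.078,0,-0.059],[0.078,0,-0.059],[0.078,0,-0.059],[0.078,0,-0.059],[0.078,0,-0.059],[0.078,0,-0.059],[0.078,0,-0.059],[0.078,0,-0.059],[0.078,0,-0.059],[0.078,0,-0.059],[0.078,0,-0.059]],"rotation":[[0,0,0],[0,0,0],[0,0,0],[0,0,0],[0,0,0],[0,0,0],[0,0,0],[0,0,0],[0,0,0],[0,0,0],[0,0,0],[0,0,0]]}'
python3 -m jog '{"xyz":[[0,0,0],[0,0,0],[0,0,0],[0,0,0],[0,0,0],[0,0,0],[0,0,0],[0,0,0],[0,0,0],[0,0,0],[0,0,0]],"rotation":[[0.25,0.94,0.51],[0.25,0.94,0.51],[0.25,0.94,0.51],[0.25,0.94,0.51],[0.25,0.94,0.51],[0.25,0.94,0.51],[0.25,0.94,0.51],[0.25,0.94,0.51],[0.25,0.94,0.51],[0.25,0.94,0.51],[0.25,0.94,0.51]]}' 0 20
python3 - <<'E'
from plan import *
s,r=show()
th=np.radians(30); a=np.array([0,0,-1])*np.cos(th)+EX*np.sin(th)
T=frame(a,-EY)
tread=O-.108*EX+[0,0,.042]
to(tread-a*.22,T)
E
```

```text
clock: 3.9
tool_pos: [0.5881, -0.0356, 0.3388]
tool_rot: [-1.552, 0.282, -0.283]
ft_force: [0.6, 0.5, 0.9]
width: 0.0007
clock: 5.28
tool_pos: [0.5874, -0.0338, 0.3386]
tool_rot: [-0.99, 1.265, -0.592]
ft_force: [0.1, 0.7, 0.5]
width: 0.0003
t 5.28 p [ 0.5874 -0.0338  0.3386] F [0.06 0.75 0.46] w 0.0003 q [-0.4     0.3273  1.1379  0.4393  1.9938 -0.5657]
[[ 0.2408 -0.1449  0.9597]
 [-0.8297  0.4823  0.281 ]
 [-0.5036 -0.8639 -0.0041]]
shift start-frame units [0.1649 0.1083 0.0297] dist 0.11968954246025341 | shift end-frame [0.1645 0.1091 0.0287] | rot units [ 0.0225 -0.055  -0.0476]
```

```bash
python3 -m jog '{"xyz":[[0.055,0.036,0.01],[0.055,0.036,0.01],[0.055,0.036,0.01],[0,0.08,0],[0,0.08,0],[0,0.07,0],[0,0.04,0],[0,0,0]],"rotation":[[0,0,0],[0,0,0],[0,0,0],[0,0,0],[0,0,0],[0,0,0],[0,0,0],[0,0,0]]}'
python3 - <<'E'
from plan import *
s,r=show()
th=np.radians(30); a=np.array([0,0,-1])*np.cos(th)+EX*np.sin(th)
T=frame(a,-EY)
tread=O-.108*EX+[0,0,.042]
to(tread,T)
print("down in tool",r.inv().apply([0,0,-1]))
from rig import cams; import cv2
a=cams.capture("scene")["image"][120:300,280:480];b=cams.capture("side")["image"][150:330,220:420]
cv2.imwrite("pics/p1.png",cv2.resize(np.hstack([a,b]),None,fx=2,fy=2))
E
```

```text
clock: 6.28
tool_pos: [0.594, -0.0005, 0.0908]
tool_rot: [-0.993, 1.265, -0.588]
ft_force: [0.4, 0.4, 0.5]
width: 0.0006
t 6.28 p [ 0.594  -0.0005  0.0908] F [0.39 0.43 0.51] w 0.0006 q [-0.3493  0.4687  1.4185  0.4136  1.5922 -0.6986]
[[ 0.2424 -0.1493  0.9586]
 [-0.8287  0.482   0.2846]
 [-0.5045 -0.8634 -0.0068]]
shift start-frame units [0.002 0.093 0.003] dist 0.05585716394496801 | shift end-frame [0.0015 0.0931 0.0024] | rot units [ 0.0713 -0.0331 -0.0599]
down in tool [0.5045 0.8634 0.0068]
```

View pics/p1.png

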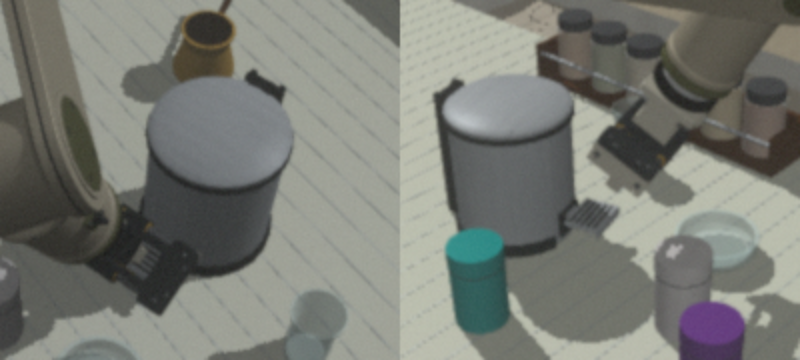

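The gripper is poised over the tread (side crop about (590,215)) with clearance from the bin. I'll touch down, then press slowly.

```bash
python3 -m jog '{"xyz":[[0.002,0.04,0.002],[0,0.03,0],[0,0.012,0],[0,0,0]],"rotation":[[0,0,0],[0,0,0],[0,0,0],[0,0,0]]}'
python3 -m jog '{"xyz":[[0.0029,0.005,0],[0.0029,0.005,0],[0.0029,0.005,0],[0.0029,0.005,0]],"rotation":[[0,0,0],[0,0,0],[0,0,0],[0,0,0]]}'
python3 -m jog '{"xyz":[[0.0029,0.005,0],[0.0029,0.005,0],[0.0029,0.005,0]],"rotation":[[0,0,0],[0,0,0],[0,0,0]]}'
```

```text
clock: 6.88
tool_pos: [0.5899, 0.0214, 0.0496]
tool_rot: [-0.992, 1.262, -0.591]
ft_force: [0.4, 0.6, 0.0]
width: 0.0005
clock: 7.38
tool_pos: [0.5914, 0.02, 0.0373]
tool_rot: [-0.991, 1.26, -0.594]
ft_force: [-0.7, -3.7, 8.0]
width: 0.0004
clock: 7.75
tool_pos: [0.5914, 0.0197, 0.0267]
tool_rot: [-0.992, 1.26, -0.594]
ft_force: [-0.1, -5.4, 5.0]
width: 0.0005
```

```bash
python3 -m jog '{"xyz":[[0.0029,0.005,0],[0.0025,0.0042,0]],"rotation":[[0,0,0],[0,0,0]]}'
python3 -m jog '{"xyz":[[0.0017,0.0029,0]],"rotation":[[0,0,0]]}'
python3 -m jog '{"xyz":[[0.0012,0.002,0]],"rotation":[[0,0,0]]}'
```

```text
clock: 8.0
tool_pos: [0.5913, 0.0199, 0.0199]
tool_rot: [-0.991, 1.26, -0.594]
ft_force: [1.8, -6.1, 4.4]
width: 0.0002
clock: 8.12
tool_pos: [0.5909, 0.0205, 0.0174]
tool_rot: [-0.991, 1.261, -0.593]
ft_force: [1.8, -3.4, 2.8]
width: 0.0003
clock: 8.25
tool_pos: [0.5909, 0.0208, 0.0161]
tool_rot: [-0.991, 1.261, -0.593]
ft_force: [1.2, -5.7, 10.0]
width: 0.0002
```

```bash
python3 -m jog '{"xyz":[[0.0012,0.002,0]],"rotation":[[0,0,0]]}'
python3 -m jog '{"xyz":[[0.001,0.0017,0]],"rotation":[[0,0,0]]}'
python3 - <<'E'
from plan import *
from rig import cams; import cv2
a=cams.capture("scene")["image"][60:300,280:520];b=cams.capture("side")["image"][90:330,200:440]
cv2.imwrite("pics/p2.png",cv2.resize(np.hstack([a,b]),None,fx=1.6,fy=1.6))
show()
E
```

```text
clock: 8.38
tool_pos: [0.591, 0.0208, 0.0156]
tool_rot: [-0.991, 1.261, -0.592]
ft_force: [-2.3, -7.0, 17.6]
width: 0.0006
clock: 8.5
tool_pos: [0.591, 0.0208, 0.0154]
tool_rot: [-0.991, 1.26, -0.592]
ft_force: [-4.4, -7.9, 21.5]
width: 0.0005
t 8.6 p [0.591  0.0208 0.0155] F [-3.18 -6.56 19.16] w 0.0004 q [-0.3214  0.5391  1.4749  0.4266  1.4602 -0.7289]
[[ 0.2449 -0.1436  0.9589]
 [-0.8293  0.4813  0.2839]
 [-0.5022 -0.8647 -0.0012]]
```

View pics/p2.png

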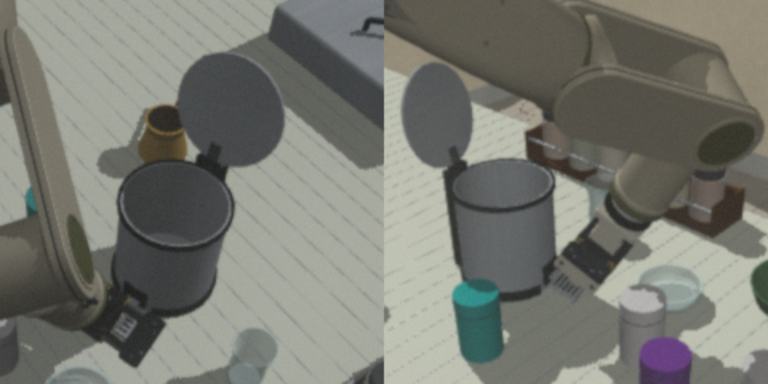

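The tread's height stopped changing (15.5 mm) while the force climbed to about 21 N, so it is on its stop. The picture shows the lid standing open behind the mouth (scene crop (230,110)). Now I'll release gently.

```bash
python3 -m jog '{"xyz":[[-0.004,-0.007,0],[-0.004,-0.007,0],[-0.004,-0.007,0],[-0.004,-0.007,0],[-0.004,-0.007,0],[0,-0.04,0],[0,-0.09,0],[0,-0.1,0],[0,-0.1,0]],"rotation":[[0,0,0],[0,0,0],[0,0,0],[0,0,0],[0,0,0],[0,0,0],[0,0,0],[0,0,0],[0,0,0]]}' 93
python3 - <<'E'
from plan import *
s,r=show()
T=frame(np.array([0,0,-1.]),-EY)
to([.5426,-.153,.17],T)
from rig import cams; import cv2
a=cams.capture("scene")["image"][60:360,200:500];b=cams.capture("side")["image"][90:390,200:500]
cv2.imwrite("pics/p3.png",cv2.resize(np.hstack([a,b]),None,fx=1.3,fy=1.3))
E
```

```text
clock: 9.72
tool_pos: [0.6187, -0.0747, 0.2096]
tool_rot: [-0.992, 1.263, -0.591]
ft_force: [1.1, 0.6, 0.9]
width: 0.0859
t 9.72 p [ 0.6187 -0.0747  0.2096] F [1.06 0.6  0.9 ] w 0.0859 q [-0.4346  0.4872  1.1686  0.3989  1.8341 -0.6846]
[[ 0.2434 -0.1458  0.9589]
 [-0.8295  0.4811  0.2837]
 [-0.5027 -0.8645 -0.0038]]
shift start-frame units [ 0.1106  0.0128 -0.1583] dist 0.1161443960929165 | shift end-frame [ 0.0892  0.0661 -0.1586] | rot units [ 0.0419 -0.0158 -6.0357]
```

View pics/p3.png

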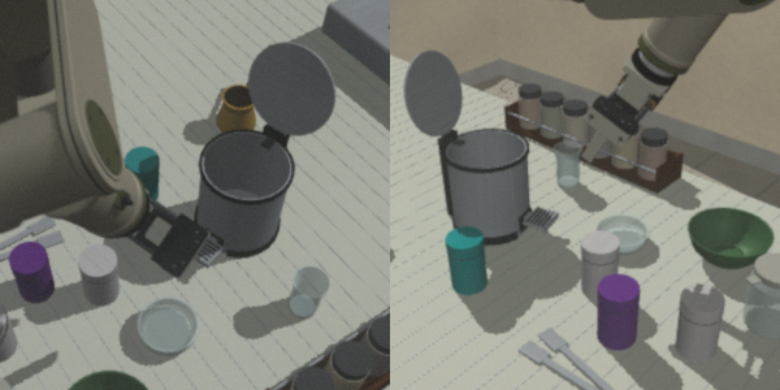

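The pedal has come back up and the lid stays open. Next I straighten up and go to the near tin, A.

```bash
python3 -m jog '{"xyz":[[0,0,0],[0,0,0],[0,0,0],[0,0,0],[0,0,0],[0,0,0],[0.03,0,-0.053],[0.03,0,-0.053],[0.03,0,-0.053],[0,0.066,0],[0,0,0]],"rotation":[[0,0,-1],[0,0,-1],[0,0,-1],[0,0,-1],[0,0,-1],[0,0,-1],[0,0,0],[0,0,0],[0,0,0],[0,0,0],[0,0,0]]}' 93 20
python3 - <<'E'
from plan import *
s,r=show()
T=frame(np.array([0,0,-1.]),-EY)
to([.5426,-.153,.056],T)
from rig import cams; import cv2
c=cams.capture("wrist");cv2.imwrite("pics/w1.png",c["image"])
# predicted pixel of tin A top centre & rim
M=np.linalg.inv(c["tool_from_camera"]);f=240/np.tan(np.radians(c["vfov"]/2))
for p in ([.5426,-.153,.1],[.5426+.031,-.153,.1],[.5426-.031,-.153,.1],[.5426,-.122,.1],[.5426,-.184,.1]):
    q=M@np.append(r.inv().apply(np.array(p)-s["tool_pos"]),1); print(np.array([c["cx"],c["cy"]])+f*q[:2]/q[2])
E
```

```text
clock: 11.2
tool_pos: [0.5397, -0.152, 0.1651]
tool_rot: [-1.334, 1.005, -0.987]
ft_force: [-0.2, 0.5, -0.5]
width: 0.0924
t 11.2 p [ 0.5397 -0.152   0.1651] F [-0.22  0.46 -0.49] w 0.0924 q [-0.3662  0.0669  1.6543  0.0004  1.4315 -0.6532]
[[ 0.283  -0.0103  0.9591]
 [-0.9591  0.0044  0.283 ]
 [-0.0071 -0.9999 -0.0086]]
shift start-frame units [0.0042 0.1818 0.0057] dist 0.10916065640843808 | shift end-frame [0.0029 0.1819 0.0041] | rot units [ 0.0987 -0.012  -0.0813]
[322.6714 257.6358]
[366.9058 270.1604]
[277.6596 244.8911]
[336.4919 213.7684]
[309.7316 298.7073]
```

View pics/w1.png

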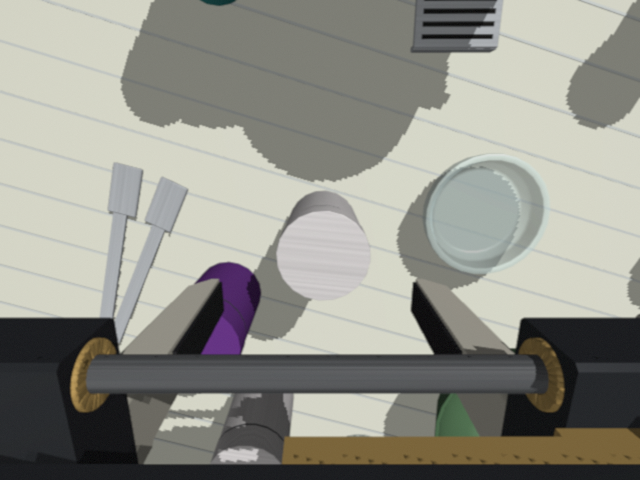

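Tin A's top is at (324,255), against a prediction of (323,258). That is within 2 mm, and both fingers have clearance. Plain aluminium confirms it is a silver tin, with the purple look-alike off to the left at (230,300).

```bash
python3 -m jog '{"xyz":[[0.001,0.06,0.006],[0,0.07,0],[0,0.045,0],[0,0.008,0],[0,0,0]],"rotation":[[0.1,0,-0.08],[0,0,0],[0,0,0],[0,0,0],[0,0,0]]}'
python3 -m jog '{"xyz":[[0,0,0],[0,0,0],[0,0,0],[0,0,0],[0,0,0],[0,0,0]],"rotation":[[0,0,0],[0,0,0],[0,0,0],[0,0,0],[0,0,0],[0,0,0]]}' 50 20
python3 -c "
from plan import *
show()"
```

```text
clock: 11.88
tool_pos: [0.5475, -0.1527, 0.0605]
tool_rot: [-1.329, 0.987, -1.001]
ft_force: [0.3, -0.5, 0.4]
width: 0.0932
clock: 12.62
tool_pos: [0.5466, -0.1528, 0.0595]
tool_rot: [-1.33, 0.989, -1.001]
ft_force: [-1.3, -0.5, 5.0]
width: 0.0621
t 12.62 p [ 0.5466 -0.1528  0.0595] F [-1.33 -0.46  5.04] w 0.0621 q [-0.3627  0.1699  1.7454 -0.0002  1.2189 -0.6501]
[[ 0.2835  0.0068  0.959 ]
 [-0.959  -0.0028  0.2835]
 [ 0.0046 -1.      0.0057]]
```

```bash
python3 -m jog '{"xyz":[[0,-0.01,0],[0,-0.015,0],[0,-0.015,0],[0,0,0],[0,0,0],[0,0,0]],"rotation":[[0,0,0],[0,0,0],[0,0,0],[0,0,0],[0,0,0],[0,0,0]]}' 
python3 - <<'E'
from plan import *
from rig import cams; import cv2
show()
F=[]
for i in range(4):
    c=cams.capture("side"); F.append(sensors.read_state()["ft_force"][2])
print(np.round(F,2))
b=c["image"][150:390,260:500]
cv2.imwrite("pics/p4.png",cv2.resize(b,None,fx=2,fy=2))
E
```

```text
clock: 13.38
tool_pos: [0.546, -0.1524, 0.0826]
tool_rot: [-1.33, 0.99, -1.0]
ft_force: [1.1, -0.4, -1.1]
width: 0.0624
t 13.38 p [ 0.546  -0.1524  0.0826] F [ 1.1  -0.36 -1.08] w 0.0624 q [-0.3626  0.1419  1.731  -0.0001  1.2626 -0.65  ]
[[ 0.2835  0.0058  0.959 ]
 [-0.959  -0.0023  0.2835]
 [ 0.0038 -1.      0.0049]]
[-0.62 -1.88 -0.6  -0.23]
```

View pics/p4.png

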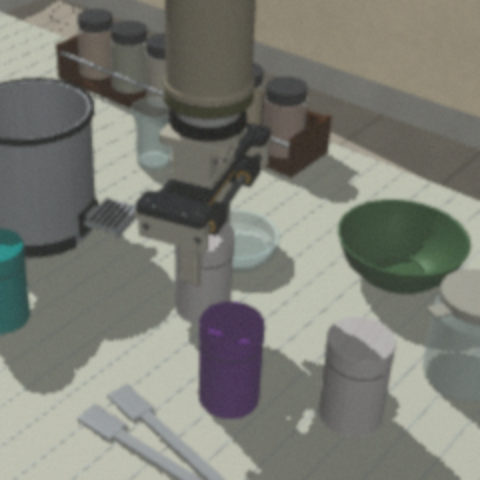

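Tin A is lifted (width 62 mm). I'll raise it a bit more and average the weight.

```bash
python3 -m jog '{"xyz":[[0,-0.06,0],[0,-0.08,0],[0,-0.05,0],[0,0,0],[0,0,0],[0,0,0],[0,0,0]],"rotation":[[0,0,0],[0,0,0],[0,0,0],[0,0,0],[0,0,0],[0,0,0],[0,0,0]]}' 
python3 - <<'E'
from plan import *
from rig import cams; import cv2
F=[]
for i in range(24):
    c=cams.capture("side"); F.append(sensors.read_state()["ft_force"][2])
print(np.mean(F),np.std(F)/24**.5)
b=c["image"][100:390,230:520]
cv2.imwrite("pics/p5.png",cv2.resize(b,None,fx=2,fy=2))
show()
to(O+[0,0,.27],frame(np.array([0,0,-1.]),-EY))
E
```

```text
clock: 14.45
tool_pos: [0.5449, -0.152, 0.1955]
tool_rot: [-1.33, 0.991, -0.998]
ft_force: [-0.0, -0.8, -0.3]
width: 0.0625
-0.6409886397904652 0.11389283261410892
t 15.65 p [ 0.5456 -0.1522  0.197 ] F [-0.92  0.39 -0.34] w 0.0623 q [-0.3626  0.0437  1.6194 -0.      1.4715 -0.6501]
[[ 0.2835  0.0065  0.9589]
 [-0.959  -0.0025  0.2836]
 [ 0.0042 -1.      0.0055]]
shift start-frame units [-0.4444 -0.1226  0.1521] dist 0.2912475648533514 | shift end-frame [-0.4448 -0.1216  0.1516] | rot units [-0.063  -0.0055  0.0481]
```

View pics/p5.png

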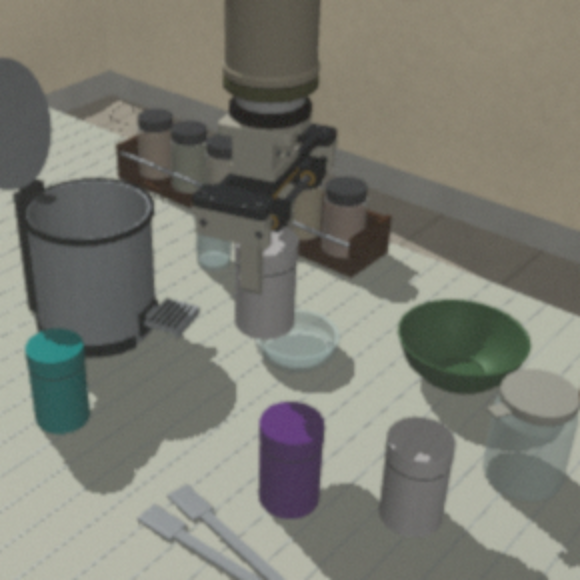

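Average force is −0.64 ± 0.11 N, which is 0.07 kg. Tin A is the empty one (the full one would read about −3.7 N). I'll raise it and lean 10° so the wrist camera stays away from the open lid.

```bash
python3 -m jog '{"xyz":[[0,-0.06,0],[0,-0.07,0],[-0.05,0,0.015],[-0.05,0,0.015],[0,0,0]],"rotation":[[0,0,0],[0,0,0],[0,0,1],[0,0,1],[0,0,0]]}' 
python3 - <<'E'
from plan import *
show()
th=np.radians(10); a=np.array([0,0,-1])*np.cos(th)+EX*np.sin(th); T=frame(a,-EY)
to(O-.012*EX+[0,0,.27],T)
E
```

```text
clock: 16.27
tool_pos: [0.5455, -0.0894, 0.2772]
tool_rot: [-1.221, 1.085, -0.867]
ft_force: [0.1, -0.7, -1.7]
width: 0.0626
t 16.27 p [ 0.5455 -0.0894  0.2772] F [ 0.13 -0.74 -1.72] w 0.0626 q [-0.3512  0.0651  1.4617  0.141   1.7116 -0.6265]
[[ 0.2807 -0.0433  0.9588]
 [-0.9447  0.1641  0.2839]
 [-0.1696 -0.9855  0.0052]]
shift start-frame units [-0.3175  0.0675  0.1219] dist 0.20804210161846098 | shift end-frame [-0.3173  0.0682  0.122 ] | rot units [-0.0586  0.0093  0.0473]
```

```bash
python3 -m jog '{"xyz":[[-0.08,0.01,0.03],[-0.08,0.02,0.03],[-0.08,0.02,0.031],[-0.077,0.017,0.031],[0,0,0],[0,0,0]],"rotation":[[0,0,0],[0,0,0],[0,0,0],[0,0,0],[0,0,0],[0,0,0]]}' 
python3 - <<'E'
from plan import *
from rig import cams; import cv2
show()
th=np.radians(10); a=np.array([0,0,-1])*np.cos(th)+EX*np.sin(th); T=frame(a,-EY)
to(O-.012*EX+[0,0,.11],T)
a=cams.capture("scene")["image"][60:300,280:520];b=cams.capture("side")["image"][60:300,160:400]
cv2.imwrite("pics/p6.png",cv2.resize(np.hstack([a,b]),None,fx=1.6,fy=1.6))
E
```

```text
clock: 17.02
tool_pos: [0.5606, 0.1167, 0.2704]
tool_rot: [-1.222, 1.084, -0.869]
ft_force: [0.1, 0.3, -0.0]
width: 0.0623
t 17.02 p [0.5606 0.1167 0.2704] F [ 0.06  0.28 -0.04] w 0.0623 q [ 0.0074  0.0593  1.4799  0.1637  1.6431 -0.2726]
[[ 0.2809 -0.0423  0.9588]
 [-0.945   0.1623  0.284 ]
 [-0.1676 -0.9858  0.0056]]
shift start-frame units [ 0.0427  0.2639 -0.0011] dist 0.16037071750834328 | shift end-frame [0.0443 0.2636 0.0004] | rot units [-0.0631  0.0114  0.0702]
```

View pics/p6.png

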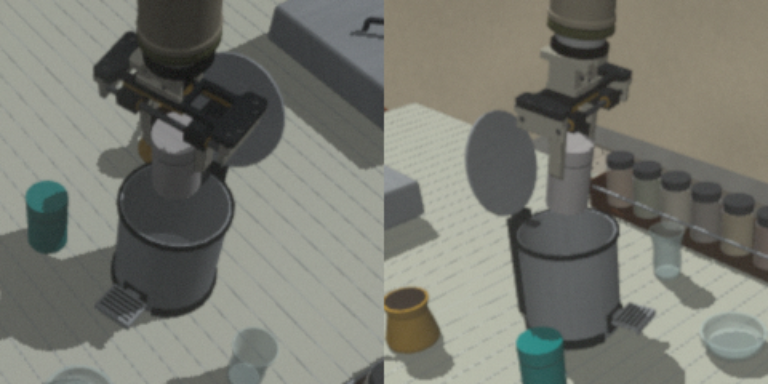

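The tin hangs centred over the mouth, so I'll lower it.

```bash
python3 -m jog '{"xyz":[[0.007,0.044,0],[0.007,0.044,0],[0.007,0.044,0]],"rotation":[[0,0,0],[0,0,0],[0,0,0]]}' 
python3 -m jog '{"xyz":[[0.007,0.044,0],[0.007,0.044,0],[0.007,0.04,0],[0,0,0]],"rotation":[[0,0,0],[0,0,0],[0,0,0],[0,0,0]]}' 
python3 - <<'E'
from plan import *
from rig import cams; import cv2
show()
a=cams.capture("scene")["image"][60:300,280:520];b=cams.capture("side")["image"][60:300,160:400]
cv2.imwrite("pics/p7.png",cv2.resize(np.hstack([a,b]),None,fx=1.6,fy=1.6))
E
```

```text
clock: 17.5
tool_pos: [0.561, 0.1169, 0.1897]
tool_rot: [-1.22, 1.086, -0.87]
ft_force: [0.7, -0.0, -0.7]
width: 0.0622
clock: 18.0
tool_pos: [0.5593, 0.1178, 0.1103]
tool_rot: [-1.223, 1.09, -0.867]
ft_force: [-1.2, -1.5, -1.1]
width: 0.0623
t 18.0 p [0.5593 0.1178 0.1103] F [-1.19 -1.51 -1.12] w 0.0623 q [ 0.0085  0.1575  1.6706  0.1683  1.3624 -0.3163]
[[ 0.2779 -0.0468  0.9595]
 [-0.9454  0.1635  0.2818]
 [-0.1701 -0.9854  0.0012]]
```

View pics/p7.png

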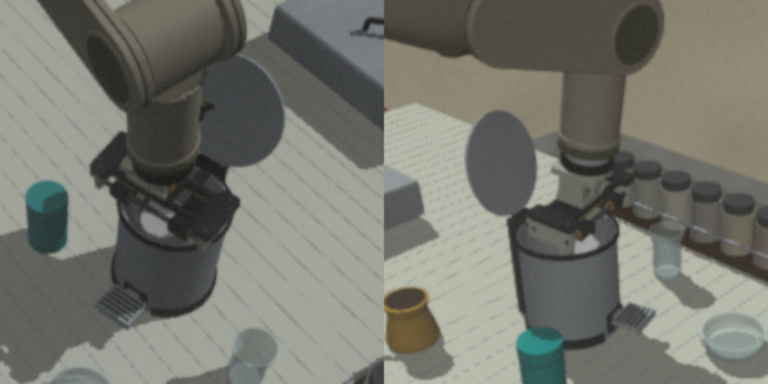

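```bash
python3 -m jog '{"xyz":[[0,0,0],[0,0,0],[0,0,0],[0,0,0]],"rotation":[[0,0,0],[0,0,0],[0,0,0],[0,0,0]]}' 76
python3 -m jog '{"xyz":[[-0.003,-0.03,0],[-0.008,-0.05,0],[-0.013,-0.08,0],[-0.013,-0.09,0],[0,-0.09,0],[0,-0.09,0]],"rotation":[[0,0,0],[0,0,0],[0,0,0],[0,0,0],[0,0,0],[0,0,0]]}'
python3 - <<'E'
from plan import *
from rig import cams; import cv2
show()
a=cams.capture("scene")["image"][60:300,280:520];b=cams.capture("side")["image"][60:300,160:400]
cv2.imwrite("pics/p8.png",cv2.resize(np.hstack([a,b]),None,fx=1.6,fy=1.6))
E
```

```text
clock: 18.6
tool_pos: [0.561, 0.1194, 0.1128]
tool_rot: [-1.22, 1.085, -0.868]
ft_force: [-0.7, -0.4, 1.5]
width: 0.0758
clock: 19.35
tool_pos: [0.5654, 0.0978, 0.374]
tool_rot: [-1.22, 1.084, -0.868]
ft_force: [0.7, 0.3, -0.1]
width: 0.0761
t 19.35 p [0.5654 0.0978 0.374 ] F [ 0.66  0.34 -0.13] w 0.0761 q [-0.0263  0.0709  1.2815  0.1693  1.8317 -0.2744]
[[ 0.2809 -0.0411  0.9588]
 [-0.9448  0.1639  0.2838]
 [-0.1688 -0.9856  0.0072]]
```

View pics/p8.png

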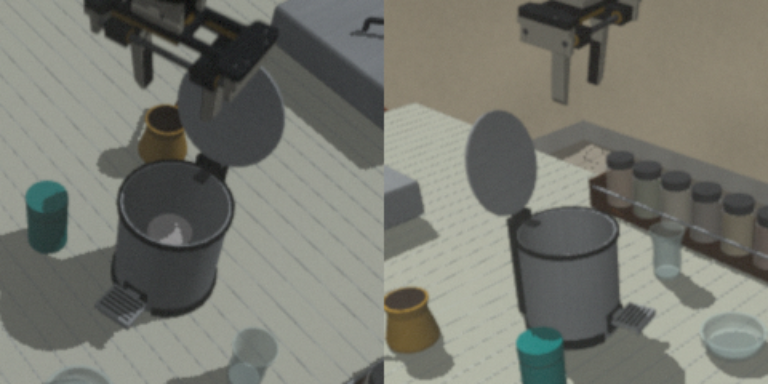

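The tin rests on the bin floor (scene crop (170,235)) and the lid is still open. Next I go over and behind the lid, after checking what stands there.

```bash
python3 - <<'E'
from plan import *
from h import *
cs={n:cams.capture(n) for n in ("scene","side")}
print("stove corner",atz(cs["scene"],(450,75),.05),atz(cs["scene"],(540,135),.05))
th=np.radians(-10); a=np.array([0,0,-1])*np.cos(th)+EX*np.sin(th); T=frame(a,-EY)
to(O+.20*EX+[0,0,.42],T)
print(O+.2*EX)
im=cs["scene"]["image"].copy()
E
python3 -m jog '{"xyz":[[0,-0.09,0],[0,0,0],[0,0,0],[0,0,0],[0,0,0]],"rotation":[[0,0,-0.5],[0,0,-1],[0,0,-1],[0,0,-1],[0,0,-0.5]]}' 0 20
python3 - <<'E'
from plan import *
show()
th=np.radians(-10); a=np.array([0,0,-1])*np.cos(th)+EX*np.sin(th); T=frame(a,-EY)
to(O+.20*EX+[0,0,.42],T)
E
```

```text
stove corner [0.2485 0.6186 0.05  ] [0.5678 0.6482 0.05  ]
shift start-frame units [-0.3961 -0.0117  0.0005] dist 0.23776090570313269 | shift end-frame [-0.369  -0.1444  0.0001] | rot units [-0.1088 -0.0099 -3.9364]
[0.5002 0.3213 0.    ]
clock: 20.18
tool_pos: [0.5672, 0.0899, 0.422]
tool_rot: [-1.438, 0.883, -1.13]
ft_force: [-0.7, 1.1, 1.1]
width: 0.0302
t 20.18 p [0.5672 0.0899 0.422 ] F [-0.7   1.06  1.14] w 0.0302 q [ 0.1852  0.0531  1.2141 -0.1864  1.8483 -0.1571]
[[ 0.2799  0.0536  0.9585]
 [-0.9431 -0.1713  0.285 ]
 [ 0.1795 -0.9838  0.0026]]
shift start-frame units [-0.3956 -0.0687  0.0028] dist 0.24090769669183185 | shift end-frame [-0.396  -0.0664  0.0024] | rot units [-0.0318  0.0059  0.0682]
```

```bash
python3 -m jog '{"xyz":[[-0.099,-0.017,0.001],[-0.099,-0.017,0.001],[-0.099,-0.017,0.001],[-0.099,-0.017,0],[0,0,0]],"rotation":[[0,0,0],[0,0,0],[0,0,0],[0,0,0],[0,0,0]]}'
python3 -m jog '{"xyz":[[-0.014,0.077,0],[-0.014,0.077,0],[-0.014,0.077,0],[0,0,0]],"rotation":[[0,0,0],[0,0,0],[0,0,0],[0,0,0]]}'
python3 - <<'E'
from plan import *
from rig import cams; import cv2
s,r=show()
print((s["tool_pos"]-O)@EX,(s["tool_pos"]-O)@EY,"-EX in tool",r.inv().apply(-EX))
a=cams.capture("scene")["image"][60:300,280:520];b=cams.capture("side")["image"][60:300,160:400]
cv2.imwrite("pics/p9.png",cv2.resize(np.hstack([a,b]),None,fx=1.6,fy=1.6))
E
```

```text
clock: 20.8
tool_pos: [0.499, 0.3246, 0.4188]
tool_rot: [-1.441, 0.881, -1.125]
ft_force: [0.7, -1.6, 0.4]
width: 0.0006
clock: 21.3
tool_pos: [0.4996, 0.3188, 0.2749]
tool_rot: [-1.446, 0.888, -1.129]
ft_force: [-0.6, 0.1, -0.5]
width: 0.0009
t 21.3 p [0.4996 0.3188 0.2749] F [-0.6   0.09 -0.47] w 0.0009 q [ 0.5907  0.1607  1.3646 -0.1731  1.6745  0.2903]
[[ 0.2792  0.0465  0.9591]
 [-0.943  -0.1751  0.283 ]
 [ 0.1811 -0.9835 -0.005 ]]
0.19779089633838792 0.0013039095662694745 -EX in tool [0.9835 0.1811 0.001 ]
```

View pics/p9.png

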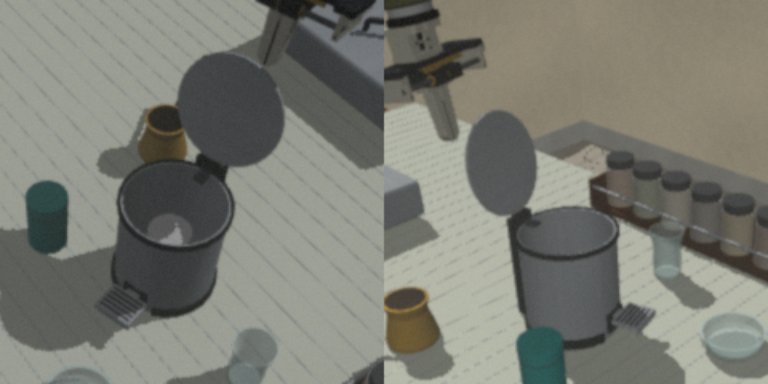

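```bash
python3 -m jog '{"xyz":[[0.03,0.0055,0],[0.035,0.0064,0],[0.02,0.0037,0],[0.012,0.0022,0],[0.012,0.0022,0],[0.014,0.0026,0],[0.016,0.003,0],[0.016,0.003,0]],"rotation":[[0,0,0],[0,0,0],[0,0,0],[0,0,0],[0,0,0],[0,0,0],[0,0,0],[0,0,0]]}'
python3 -m jog '{"xyz":[[0.018,0.0033,0],[0.018,0.0033,0],[0.018,0.0033,0],[0.018,0.0033,0],[0.018,0.0033,0],[0.018,0.0033,0],[0.018,0.0033,0],[0.018,0.0033,0],[0.018,0.0033,0],[0.018,0.0033,0]],"rotation":[[0,0,0],[0,0,0],[0,0,0],[0,0,0],[0,0,0],[0,0,0],[0,0,0],[0,0,0],[0,0,0],[0,0,0]]}'
python3 - <<'E'
from plan import *
from rig import cams; import cv2
s,r=show()
print((s["tool_pos"]-O)@EX)
a=cams.capture("scene")["image"][60:300,280:520];b=cams.capture("side")["image"][60:300,160:400]
cv2.imwrite("pics/p10.png",cv2.resize(np.hstack([a,b]),None,fx=1.6,fy=1.6))
E
```

```text
clock: 22.4
tool_pos: [0.5291, 0.23, 0.2804]
tool_rot: [-1.435, 0.884, -1.131]
ft_force: [-0.7, 0.1, 0.2]
width: 0.0004
clock: 23.65
tool_pos: [0.5603, 0.1245, 0.2802]
tool_rot: [-1.434, 0.884, -1.131]
ft_force: [-0.0, 0.2, -0.6]
width: 0.0004
t 23.65 p [0.5603 0.1245 0.2802] F [-0.02  0.21 -0.56] w 0.0004 q [ 0.2462  0.0358  1.4877 -0.1784  1.6046 -0.0481]
[[ 0.2781  0.0556  0.9589]
 [-0.944  -0.1689  0.2836]
 [ 0.1778 -0.9841  0.0055]]
-0.005696129946991464
```

View pics/p10.png

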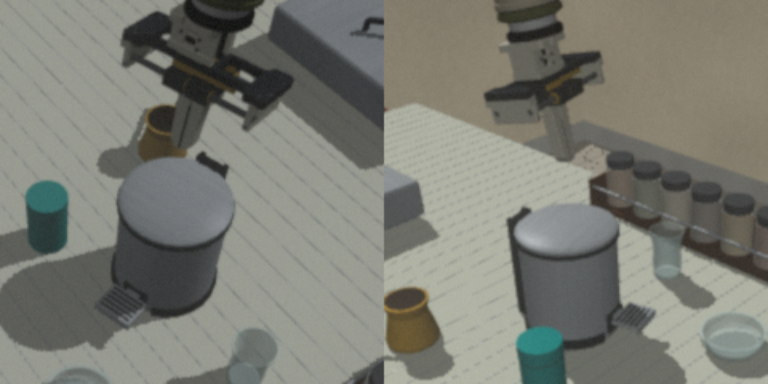

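The lid is shut. I'll back off upwards and make a last check of the whole scene.

```bash
python3 -m jog '{"xyz":[[0,-0.08,0],[0,-0.08,0],[0,0,0],[0,0,0],[0,0,0],[0,0,0],[0,0,0],[0,0,0]],"rotation":[[0,0,0],[0,0,0],[0,0,0],[0,0,0],[0,0,0],[0,0,0],[0,0,0],[0,0,0]]}'
python3 - <<'E'
from plan import *
from rig import cams; import cv2
a=cams.capture("scene")["image"];b=cams.capture("side")["image"]
cv2.imwrite("pics/f.png",cv2.resize(np.vstack([a[100:430],b[160:]]),None,fx=.92,fy=.92))
a0=cv2.imread("pics/scene0.png");b0=cv2.imread("pics/side0.png")
for x,y,n in((a,a0,"tinB scene"),(b,b0,"side")):
    sl=(slice(285,345),slice(168,220)) if "scene" in n else (slice(305,370),slice(415,460))
    print(n,cv2.absdiff(x[sl],y[sl]).mean())
E
```

```text
clock: 24.75
tool_pos: [0.5547, 0.1414, 0.3744]
tool_rot: [-1.435, 0.884, -1.131]
ft_force: [1.2, 0.7, 0.1]
width: 0.0008
tinB scene 3.7118589743589743
side 4.322735042735043
```

View pics/f.png

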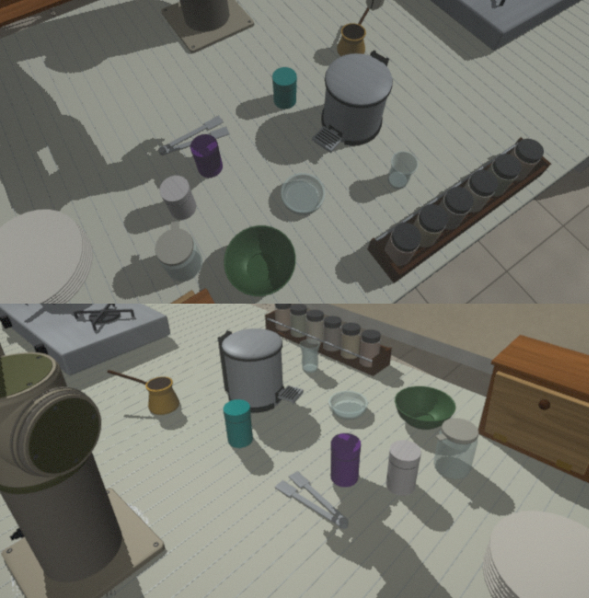

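```bash
python3 -c "
from rig import job
print(job.close_job())"
```

```text
the job is handed in; nothing more can be done
None
```

The job is done and handed in, with the clock at about 25 s of the 72 s allowed. No verdict is reported.

- **Pedal:** I pressed the tread slowly down to its stop. It stayed at 15.5 mm above the shelf while the force rose to about 21 N. After I let go, the lid stayed open by itself.
- **Tins:** I lifted the tin nearer the bin. It averaged −0.64 ± 0.11 N, about 0.07 kg, so it is the empty one. I set it in the bin, letting it drop about 4 cm from inside the mouth, and a picture showed it on the bin floor. I never touched the other tin.
- **Lid:** I pushed it shut from behind, then backed the gripper away to clear air.

The last pictures show the lid shut and the pedal up. The full tin, both look-alikes and all the bystanders are where they started. I checked most of them by eye and compared only the full tin's image patches with the first pictures: they differ by about 4 grey levels out of 255. No check failed or disagreed.

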